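Set the air valve two turns open

ROBOT

A 6-joint arm with a two-finger parallel gripper is mounted at the origin on the work surface. World frame = base frame: x ahead of the robot, y to its left, z up, the work surface at z = 0. Lengths are in mm, angles in rad, forces in N, time in s.
With the tool pointing down it reaches from about 350 to 775 mm from the base axis. Payload 7.3 kg.
Tool frame: the origin (TCP) lies midway between the tips of the shut fingers; the grasp point (between the pads) lies 19 mm behind it; z points along the fingers, y is the line along which they close (so a half turn about z gives the same grasp; the last joint's range is limited). The gripper opens to 92 mm and grips with 3 to 60 N. Pads are 19 mm wide; open, the fingers measure 130 mm over their backs; the gripper's body (75 mm by 190 mm) begins 47 mm behind the grasp point.
Start: joints at [1.049, 0.342, 1.524, -0, 1.275, -0.146], TCP at [192.671, 488.388, 226.741] pointing down, gripper open.
Joint ranges: [-2.53, 2.53], [-0.77, 2.02], [0.04, 2.7], [-1, 4.14], [0.28, 2.66], [-3.11, 3.11]. Speed limits (rad/s): [2.57, 2.57, 3.14, 3.14, 3.14, 3.14].

INTERFACE

Orientations are given as [roll, pitch, yaw] about the fixed x, y, z axes, in that order (R = Rz(yaw) Ry(pitch) Rx(roll)).
In Python, from plant import bot gives the robot as it stands.
- The arm moves only by the tool jog_arm, never from a script. Its arguments are lists of equal length, an entry for each row: "dp": the shift along the tool's x, y, z in m, a list of three; "twist": the turn about the tool's z in degrees. A call has 1 to 10 rows; each row shifts and turns the commanded pose from where the row before left it, along the tool's axes as they then stand; what a row does not reach is not made up. A row lasts 1/8 s, in which the tool goes at most 62.5 mm and 10.7 degrees, less where a joint would pass 70% of its speed; a pose out of reach is approached as far as the arm can. A call is refused whole if a number of a shift passes 0.0625 or a number of a turn 10.7, either way. A call with a gripper value outside its range is refused whole. "jaw" is the finger opening in m, from 0 to 0.0918, set as the call begins (left out, the last holds). The fingers move at their own pace and stop on an object; the grip force is fixed at half the most. Time passes only in rows, so rows that do not move let the fingers close. It gives the time, the measured TCP pose, the force, the opening and the grip force at its end, in the units of the state.
- bot.get_obs(): the state, without advancing time (a new reading comes with each control period).
- bot.capture(name): name is "scene" or "top" or "wrist"; returns the picture (420x560x3 uint8, blue, green, red); there is no depth.
- bot.camera_params(name): a dict with "fx", "fy", "cx", "cy" (pixels), "R" (3x3) and "t" (3): a world point X has camera coordinates R X + t. Camera axes: x right, y down, z forward; pixel columns grow to the right and rows downward; lengths in mm; the calibration is good to about 2 mm. A picture is of the moment at which its call begins: read the wrist's pose just before it. camera_params takes no time and is no camera call; for the wrist camera it gives the pose at the moment of the call.
- bot.close_job(): hands the job in; it is judged then, once.
Trained networks look in the newest picture that a camera, given by its name, has taken for a name from the list of things; names that differ only in an ending like _2 or _b are one class to them, and where a whole thing is asked for, a point or a joint stands for the part that bears it (a point fixed in the world has none). Each returns a list of dicts, best first, with "confidence" (0 to 1); they miss things now and then, are a little off and sometimes report something else, mostly with a low value. They report only what shows in the picture. A call takes as long as a camera call.
- bot.find_in(camera, label): "bbox" ([centre column, centre row, width, height] in pixels, round what is visible of it).
- bot.masks_of(camera, label): "pixels" (420x560 bool, what is visible of it) and "bbox" ([centre column, centre row, width, height] in pixels, round what is visible of it).
The state is a dict: "time": time; "joint_positions": joint angles; "dq": joint speeds; "tau": joint torques, N m; "tool_pos": TCP position; "tcp_rot": TCP orientation; "contact_force": force on the tool from outside, world axes, zero at the start; "moment": the same for the moment, N m; "grip_width": finger opening in mm; "finger_force": force on a finger pad.
Only numpy, scipy, OpenCV 4.12 (cv2) and the standard library are available. Lean on these libraries where they do the work, as an engineer would, in place of code of your own. Each camera call takes 0.05 s, during which the arm holds its last target. There are 200 camera calls.

TASK

Set the flow of the workshop air line: by the black handle on the valve's wheel, turn the wheel clockwise (seen from above) until it is fully closed against its stop and pause there a moment, then back it off exactly two full turns anticlockwise. Finish still gripping the handle between the fingers, standing still with the wheel at two turns, and leave the wrench, the jar and the loose coupling where they are.

Things in the scene. Friction and masses are not known exactly. Their poses are not given: they have to be found in the camera images.
- valve: Brass stop valve with a copper pipe on a steel plate 120 x 280 x 8 mm, bolted to the bench. Origin: centre of the plate's underside, on the bench top; z up; y along the pipe. The wheel's axis is its z axis, upright. The plate's four bolt heads and the pipe are all lower than 80 mm; the brass bonnet and stem reach up to the wheel.
- wheel_hub (a point): Centre of the dark steel handwheel, on its upright axis, 140 mm above the bench. The wheel lies level: its rim is a round bar 12 mm thick on a circle of 65 mm radius (rim top 146 mm above the bench), with three spokes; the hub's top and stem end reach 156 mm. Its x axis points to the black handle.
- grip: The black plastic handle that stands upright on the wheel's rim: a cylinder 24 mm in diameter and 55 mm tall that revolves freely on its pin, so the fingers can hold it from above without turning with the wheel. Origin: its middle, 65 mm out from the wheel's axis and 180 mm above the bench; bottom at 152 mm, top at 207 mm. The origin goes round with the wheel on a level circle of 65 mm radius.
- handwheel (a joint): Turn of the wheel in rad: 0 = fully closed, against a hard stop; grows as the wheel is turned anticlockwise seen from above (opening), 6.283 per turn, two turns = 12.566; opens up to four turns (25.13). Starts somewhere between a quarter and nine tenths of a turn open. It stays where it is left; turning takes about 3 to 5 N at the handle (dry friction 0.2 N m and slight damping).
- wrench: Steel hand wrench lying loose on the bench to one side of the valve (the -y side of its plate); bystander, origin at the middle of its underside.
- jar: Jar, 64 mm in diameter and 80 mm tall, standing loose on the bench on the other side of the valve (+y side of its plate); bystander, origin at the middle of its underside.
- coupling: Loose brass pipe coupling, 44 mm in diameter and 44 mm tall, standing on the bench beyond the valve (its +x side); bystander, origin at the middle of its underside.

How it is judged:
By the outcome, as a careful person would: the job done as asked, in the order asked, and still so for the second after the job is handed in, while the arm keeps its last pose, push and grip.
It also fails if it takes over 61 s, if anything falls off the work surface, if the arm or the gripper's body presses on something with over 40 N, if the wrist force passes 120 N, or if a joint passes its speed limit or range.

## Working session

There is one attempt and no reset: what is moved stays moved. The work goes in short steps, Python scripts to look and compute and a tool call to move; the robot and the scene stay as the last step left them, time stands still between calls to the robot, and variables do not carry over. Pictures are saved under pics/ and viewed, at most 10 in all, crops included, and the job is handed in when it is done.

Besides the shell and the picture viewer there is one more tool, called after "Call:" as a command line: name --pt "numbers of a row" for each row, then --argument value for the rest. jog_arm: Moves the arm, as the interface text tells. Its arguments: {"type":"object","properties":{"dp":{"type":"array"},"twist":{"type":"array"},"jaw":{"type":"number"}},"required":["dp","twist"]}

```bash
mkdir -p pics; cat > h.py <<'E'
import numpy as np,cv2
from plant import bot
def ray(cam,u,v,z):
    p=bot.camera_params(cam);R=np.array(p["R"]);t=np.array(p["t"])
    c=-R.T@t;d=R.T@np.array([(u-p["cx"])/p["fx"],(v-p["cy"])/p["fy"],1])
    return c+d*(z-c[2])/d[2]
E
python3 - <<'E'
from h import *
o=bot.get_obs();print({k:np.round(v,3) for k,v in o.items()})
for c in("scene","top"):
    cv2.imwrite(f"pics/{c}0.png",bot.capture(c))
    for l in("grip","wheel_hub","handwheel","jar","coupling","wrench"):
        r=bot.find_in(c,l)[:2]
        for x in r: print(c,l,np.round(x["bbox"]),round(x["confidence"],2),np.round(ray(c,*x["bbox"][:2],{"grip":180,"wheel_hub":140,"handwheel":140}.get(l,20))))
E
```

```text
{'time': np.float64(0.0), 'joint_positions': array([ 1.049,  0.343,  1.525, -0.   ,  1.275, -0.146]), 'dq': array([-0.   ,  0.001,  0.   ,  0.   , -0.001, -0.   ]), 'tau': array([-2.0000e-03, -4.3124e+01, -2.4422e+01,  7.2000e-02,  5.6000e-02,
       -0.0000e+00]), 'tool_pos': array([192.465, 487.995, 226.059]), 'tcp_rot': array([-3.14 , -0.   ,  2.766]), 'contact_force': array([-0.146,  0.141,  0.318]), 'moment': array([-0.036,  0.009,  0.019]), 'finger_force': np.float64(0.0), 'grip_width': np.float64(92.118)}
scene grip [258. 192.  13.  28.] 0.73 [571.  71. 180.]
scene wheel_hub [277. 187.  72.  52.] 0.82 [574. 131. 140.]
scene handwheel [280. 188.  69.  54.] 0.58 [582. 130. 140.]
scene jar [280. 142.  32.  44.] 0.8 [446. 342.  20.]
scene coupling [328. 217.  20.  21.] 0.64 [661. 202.  20.]
scene wrench [277. 316.  97.  27.] 0.87 [696. -62.  20.]
top wheel_hub [256. 226.  68.  58.] 0.67 [578. 126. 140.]
top handwheel [256. 231.  61.  61.] 0.69 [566. 128. 140.]
top jar [177. 282.  32.  28.] 0.74 [453. 329.  20.]
top coupling [230. 204.  18.  14.] 0.67 [657. 202.  20.]
top wrench [330. 193.  44.  52.] 0.78 [688. -57.  20.]
```

```bash
python3 - <<'E'
import cv2
a=cv2.imread("pics/scene0.png")[110:350,180:420];b=cv2.imread("pics/top0.png")[130:330,150:390]
a=cv2.resize(a,(400,400));b=cv2.resize(b,(400,333))
b=cv2.copyMakeBorder(b,0,67,0,0,0)
cv2.imwrite("pics/c0.png",cv2.hconcat([a,b]))
E
```

```text
(no output)
```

View pics/c0.png

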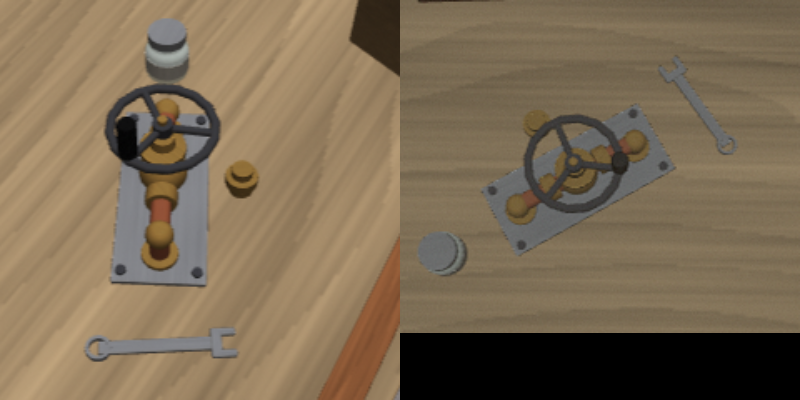

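The top view shows the handle at roughly px (282,228), on the -y side of the hub. The hub is near (570,128) and the handle near (570,65). I'll rise first, then travel over it.

Call:
jog_arm --pt "0 0 -0.04" --pt "0 0 -0.04" --pt "-0.036 -0.018 0" --pt "-0.036 -0.018 0" --pt "-0.036 -0.018 0" --pt "-0.036 -0.018 0" --pt "-0.036 -0.018 0" --pt "-0.036 -0.018 0" --pt "-0.036 -0.018 0" --pt "-0.036 -0.018 0" --twist '[0, 0, 0, 0, 0, 0, 0, 0, 0, 0]' --jaw 0.0918

```text
time: 1.95
tool_pos: [408.5, 247.7, 306.8]
tcp_rot: [3.141, 0.0, 2.766]
contact_force: [0.2, 0.2, -0.5]
grip_width: 91.7
finger_force: 0.0
```

Call:
jog_arm --pt "-0.036 -0.018 0" --pt "-0.036 -0.018 0" --pt "-0.036 -0.018 0" --pt "-0.036 -0.018 0" --pt "-0.036 -0.018 0" --pt "0 0 0" --pt "0 0 0" --twist '[0, 0, 0, 0, 0, 0, 0]'

```text
time: 2.82
tool_pos: [541.8, 99.2, 306.6]
tcp_rot: [3.141, -0.001, 2.765]
contact_force: [1.2, 0.3, -0.5]
grip_width: 91.9
finger_force: 0.0
```

```bash
python3 - <<'E'
from h import *
o=bot.get_obs();print(o["time"],o["tool_pos"],o["tcp_rot"],o["joint_positions"])
cv2.imwrite("pics/w1.png",bot.capture("wrist"))
p=bot.camera_params("wrist");print(-np.array(p["R"]).T@p["t"],np.round(p["R"],2),p["fx"])
for l,z in(("grip",207),("wheel_hub",140)):
    for x in bot.find_in("wrist",l)[:2]: print(l,np.round(x["bbox"]),round(x["confidence"],2),np.round(ray("wrist",*x["bbox"][:2],z)))
E
```

```text
2.825 [541.75527284  99.19118022 306.56910005] [ 3.14145665e+00 -7.48276932e-04  2.76549104e+00] [ 4.16710239e-02  3.43698356e-01  1.30218388e+00  4.29090491e-04
  1.49633916e+00 -1.15305569e+00]
[470.79584061 129.16192095 464.52451954] [[ 0.37  0.93  0.  ]
 [ 0.89 -0.35  0.28]
 [ 0.26 -0.1  -0.96]] 356.0107834670299
grip [257. 247.  30.  46.] 0.71 [561.  76. 207.]
wheel_hub [317. 207. 158. 140.] 0.71 [568. 130. 140.]
```

View pics/w1.png

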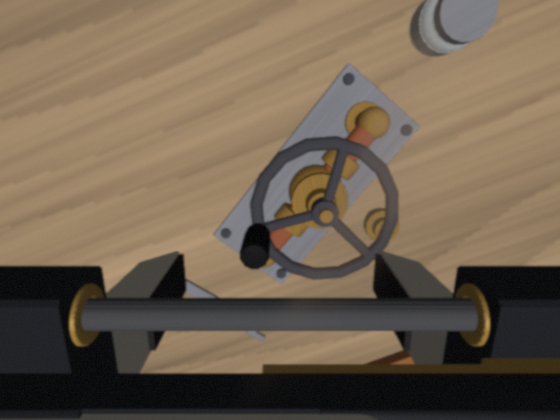

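Wrist view: the ring spans columns 252–398 and rows 137–278, with its centre at about (325,207). The hub top is at about (325,214) and the handle's top face at about (254,255). I'll compute positions from these.

```bash
python3 - <<'E'
from h import *
from scipy.optimize import least_squares
im=cv2.imread("pics/w1.png");g=im.max(2)
print("bbox-based",ray("wrist",325,207,140)[:2],ray("wrist",325,214,156)[:2],ray("wrist",257,247,180)[:2])
c=g[225:275,235:280];ys,xs=np.where(c<28);print("handle dark: cols",xs.min()+235,xs.max()+235,"rows",ys.min()+225,ys.max()+225,xs.mean()+235,ys.mean()+225)
h=ray("wrist",xs.mean()+235,ys.mean()+225,180)[:2];print("grip",h)
# project model for check
p=bot.camera_params("wrist")
def pr(X):
    q=np.array(p["R"])@X+p["t"];return p["fx"]*q[0]/q[2]+p["cx"],p["fy"]*q[1]/q[2]+p["cy"]
def cyl(q): # bbox of projected cylinder
    P=[pr(np.array([q[0]+12*np.cos(a),q[1]+12*np.sin(a),z])) for a in np.linspace(0,6.28,60) for z in(152,207)]
    P=np.array(P);return np.r_[P.min(0),P.max(0)]
def ring(q):
    P=np.array([pr(np.array([q[0]+71*np.cos(a),q[1]+71*np.sin(a),140])) for a in np.linspace(0,6.28,120)]);return np.r_[P.min(0),P.max(0)]
s=least_squares(lambda q:ring(q)-[252,137,398,278],[570,130]);print("hub",s.x,s.fun)
s2=least_squares(lambda q:cyl(q)-[241,224,271,269],[570,65]);print("grip",s2.x,s2.fun)
d=s2.x-s.x;print(np.hypot(*d),np.degrees(np.arctan2(d[1],d[0])))
E
```

```text
bbox-based [571.21819158 137.17756805] [572.48004543 134.61646022] [571.18236512  70.05575234]
handle dark: cols 241 269 rows 225 266 255.95472703062583 243.77363515312916
grip [568.11227528  70.35360742]
hub [575.87182539 135.41045089] [-1.809476   -1.07474202  1.80044888  1.61759969]
grip [569.3719111   71.18820177] [-0.8341051  -2.66498598  0.99370131  2.41655074]
64.55033824191459 -95.77920909995404
```

Call:
jog_arm --pt "-0.0183 -0.0083 0" --pt "-0.018 -0.0082 0" --pt "0 0 0.03" --pt "0 0 0.03" --pt "0 0 0.03" --pt "0 0 0.03" --pt "0 0 0.018" --pt "0 0 0" --pt "0 0 0" --twist '[0, 0, 0, 0, 0, 0, 0, 0, 0]'

```text
time: 4.1
tool_pos: [570.8, 69.7, 169.5]
tcp_rot: [3.141, 0.001, 2.765]
contact_force: [-0.0, 0.6, -0.3]
grip_width: 91.5
finger_force: 0.0
```

Call:
jog_arm --pt "0 0 0" --pt "0 0 0" --pt "0 0 0" --pt "0 0 0" --pt "0 0 0" --pt "0 0 0" --pt "0 0 0" --pt "0 0 0" --twist '[0, 0, 0, 0, 0, 0, 0, 0]' --jaw 0.015

```text
time: 5.1
tool_pos: [569.1, 67.8, 168.6]
tcp_rot: [-3.137, -0.0, 2.766]
contact_force: [-3.6, -9.9, 0.9]
grip_width: 23.6
finger_force: 30.0
```

```bash
python3 - <<'E'
from h import *
o=bot.get_obs();print({k:np.round(v,3) for k,v in o.items()})
cv2.imwrite("pics/w2.png",bot.capture("wrist"))
E
```

```text
{'time': np.float64(5.1), 'joint_positions': array([-0.013,  0.481,  1.473, -0.005,  1.19 , -1.206]), 'dq': array([-0.003,  0.   ,  0.003,  0.007,  0.001, -0.002]), 'tau': array([ 5.5800e+00, -4.8138e+01, -2.4314e+01,  2.6960e+00, -8.6900e-01,
       -8.0000e-03]), 'tool_pos': array([569.094,  67.804, 168.649]), 'tcp_rot': array([-3.137, -0.   ,  2.766]), 'contact_force': array([-3.617, -9.862,  0.851]), 'moment': array([-1.53e+00,  5.18e-01, -1.00e-03]), 'finger_force': np.float64(29.999), 'grip_width': np.float64(23.565)}
```

View pics/w2.png

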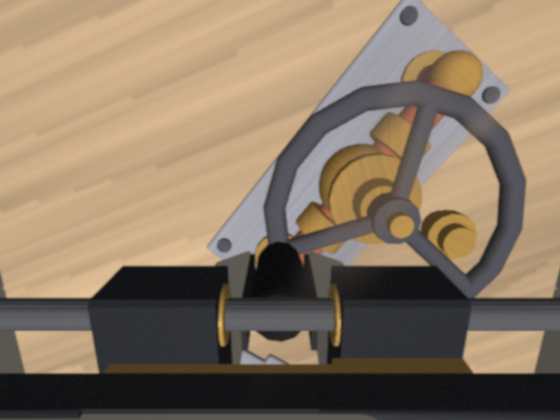

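```bash
cat >> h.py <<'E'
def rows(cmd,hub,angs,r=65,yaw=2.7655):
    c,s=np.cos(yaw),np.sin(yaw);cmd=np.array(cmd,float);out=[]
    for a in np.radians(angs):
        d=np.array(hub)+r*np.array([np.cos(a),np.sin(a)])-cmd
        t=np.round([c*d[0]+s*d[1],s*d[0]-c*d[1]],1)
        out.append([round(t[0]/1e3,4),round(t[1]/1e3,4),0]);cmd+=[c*t[0]+s*t[1],s*t[0]-c*t[1]]
    print(out,"cmd",cmd.round(2).tolist())
E
python3 - <<'E'
from h import *
hub=(575.7,132.5)
rows((570.8,69.7),hub,-95.8-9*np.arange(1,6))
E
```

```text
[[np.float64(0.0109), np.float64(-0.0043), 0], [np.float64(0.0102), np.float64(-0.0004), 0], [np.float64(0.0101), np.float64(0.0012), 0], [np.float64(0.0098), np.float64(0.0027), 0], [np.float64(0.0093), np.float64(0.0043), 0]] cmd [525.3, 91.43]
```

Call:
jog_arm --pt "0.0109 -0.0043 0" --pt "0.0102 -0.0004 0" --pt "0.0101 0.0012 0" --pt "0.0098 0.0027 0" --pt "0.0093 0.0043 0" --twist '[0, 0, 0, 0, 0]'

```text
time: 5.78
tool_pos: [523.5, 90.9, 168.7]
tcp_rot: [-3.139, -0.0, 2.766]
contact_force: [0.6, -4.6, -0.0]
grip_width: 23.4
finger_force: 30.0
```

```bash
sed -i 's/out.append(\[round(t\[0\]\/1e3,4),round(t\[1\]\/1e3,4),0\])/out.append([round(float(t[0])\/1e3,4),round(float(t[1])\/1e3,4),0])/' h.py; python3 - <<'E'
from h import *
o=bot.get_obs();print(o["tool_pos"],o["contact_force"])
hub=(575.7,132.5)
rows((525.3,91.43),hub,-140.8-9*np.arange(1,5))
E
```

```text
[523.50138759  90.94149    168.68299034] [ 0.6149522  -4.62839616 -0.01844622]
[[0.0084, 0.0057, 0], [0.0075, 0.0069, 0], [0.0064, 0.008, 0], [0.0049, 0.0089, 0]] cmd [510.84, 128.86]
```

Call:
jog_arm --pt "0.0084 0.0057 0" --pt "0.0075 0.0069 0" --pt "0.0064 0.008 0" --pt "0.0049 0.0089 0" --twist '[0, 0, 0, 0]'

```text
time: 6.28
tool_pos: [508.4, 129.0, 168.6]
tcp_rot: [-3.139, -0.002, 2.766]
contact_force: [-1.7, -3.6, 1.4]
grip_width: 23.5
finger_force: 30.0
```

```bash
python3 - <<'E'
from h import *
from scipy.optimize import least_squares
P=np.array([[569.1,67.8],[523.5,90.9],bot.get_obs()["tool_pos"][:2]])
s=least_squares(lambda q:np.hypot(*(P-q).T)-65,[575,132]);print(s.x,s.fun)
hub=s.x
d=P-hub;print(np.degrees(np.arctan2(d[:,1],d[:,0])))
rows((510.84,128.86),hub,-176.8-9*np.arange(1,6))
E
```

```text
[573.31580288 132.66055029] [-0.00258483  0.00429046 -0.00312533]
[ -93.71887708 -140.02692139 -176.75492123]
[[0.0058, 0.0088, 0], [0.002, 0.01, 0], [0.0004, 0.0102, 0], [-0.0012, 0.0102, 0], [-0.0027, 0.0098, 0]] cmd [524.84, 176.01]
```

```bash
python3 - <<'E'
from h import *
import io,contextlib
hub=np.array((573.3,132.7));cmd=[510.84,128.86]
for i in range(17):
    b=io.StringIO()
    A=-176.8-14*i-7*np.arange(1,3)
    with contextlib.redirect_stdout(b): rows(cmd,hub,A)
    t=b.getvalue().strip();cmd=eval(t.split("cmd")[1]);print(A[-1],(hub+65*np.array([np.cos(np.radians(A[-1])),np.sin(np.radians(A[-1]))])).round(1),t)
E
```

```text
-190.8 [509.5 144.9] [[0.0052, 0.0067, 0], [0.002, 0.0077, 0]] cmd [509.43, 144.9]
-204.8 [514.3 160. ] [[0.001, 0.0079, 0], [0.0, 0.0079, 0]] cmd [514.3, 159.96]
-218.8 [522.6 173.4] [[-0.0009, 0.0079, 0], [-0.0019, 0.0077, 0]] cmd [522.63, 173.44]
-232.8 [534.  184.5] [[-0.0028, 0.0074, 0], [-0.0037, 0.007, 0]] cmd [533.96, 184.45]
-246.8 [547.7 192.4] [[-0.0046, 0.0066, 0], [-0.0052, 0.0059, 0]] cmd [547.67, 192.48]
-260.8 [562.9 196.9] [[-0.006, 0.0052, 0], [-0.0066, 0.0045, 0]] cmd [562.95, 196.87]
-274.8 [578.7 197.5] [[-0.007, 0.0036, 0], [-0.0075, 0.0028, 0]] cmd [578.79, 197.5]
-288.8 [594.2 194.2] [[-0.0077, 0.0018, 0], [-0.0079, 0.0008, 0]] cmd [594.25, 194.19]
-302.8 [608.5 187.3] [[-0.0079, -0.0001, 0], [-0.0079, -0.001, 0]] cmd [608.54, 187.36]
-316.8 [620.7 177.2] [[-0.0077, -0.0021, 0], [-0.0073, -0.0029, 0]] cmd [620.66, 177.2]
-330.8 [630.  164.4] [[-0.007, -0.0038, 0], [-0.0064, -0.0047, 0]] cmd [630.0, 164.37]
-344.8 [636.  149.7] [[-0.0058, -0.0053, 0], [-0.0052, -0.0061, 0]] cmd [636.04, 149.73]
-358.8 [638.3 134.1] [[-0.0043, -0.0066, 0], [-0.0035, -0.0071, 0]] cmd [638.26, 134.12]
-372.8 [636.7 118.3] [[-0.0027, -0.0075, 0], [-0.0016, -0.0078, 0]] cmd [636.64, 118.31]
-386.8 [631.3 103.4] [[-0.0008, -0.0079, 0], [0.0003, -0.0079, 0]] cmd [631.3, 103.43]
-400.8 [622.5  90.2] [[0.0012, -0.0079, 0], [0.0021, -0.0076, 0]] cmd [622.54, 90.23]
-414.8 [610.8  79.6] [[0.0031, -0.0073, 0], [0.0039, -0.0069, 0]] cmd [610.81, 79.59]
```

Call:
jog_arm --pt "0.0052 0.0067 0" --pt "0.002 0.0077 0" --twist '[0, 0]'

```text
time: 6.52
tool_pos: [509.5, 145.1, 168.7]
tcp_rot: [-3.142, 0.003, 2.766]
contact_force: [7.0, -5.8, -4.1]
grip_width: 23.4
finger_force: 30.0
```

Call:
jog_arm --pt "0.001 0.0079 0" --pt "0 0.0079 0" --twist '[0, 0]'

```text
time: 6.78
tool_pos: [514.3, 159.9, 168.7]
tcp_rot: [-3.141, 0.003, 2.766]
contact_force: [4.8, -6.5, -3.4]
grip_width: 23.0
finger_force: 30.0
```

Call:
jog_arm --pt "-0.0009 0.0079 0" --pt "-0.0019 0.0077 0" --twist '[0, 0]'

```text
time: 7.02
tool_pos: [522.4, 173.0, 168.6]
tcp_rot: [-3.14, 0.002, 2.766]
contact_force: [3.2, -7.3, -1.6]
grip_width: 23.5
finger_force: 30.0
```

Call:
jog_arm --pt "-0.0028 0.0074 0" --pt "-0.0037 0.007 0" --twist '[0, 0]'

```text
time: 7.28
tool_pos: [533.3, 183.8, 168.6]
tcp_rot: [-3.139, 0.001, 2.766]
contact_force: [1.1, -7.0, 0.7]
grip_width: 23.4
finger_force: 30.0
```

Call:
jog_arm --pt "-0.0046 0.0066 0" --pt "-0.0052 0.0059 0" --twist '[0, 0]'

```text
time: 7.52
tool_pos: [546.5, 191.9, 168.6]
tcp_rot: [-3.139, 0.0, 2.766]
contact_force: [-0.3, -7.1, 0.6]
grip_width: 23.3
finger_force: 30.0
```

Call:
jog_arm --pt "-0.006 0.0052 0" --pt "-0.0066 0.0045 0" --twist '[0, 0]'

```text
time: 7.78
tool_pos: [561.3, 196.5, 168.7]
tcp_rot: [-3.139, -0.001, 2.766]
contact_force: [-2.7, -6.9, 2.5]
grip_width: 23.1
finger_force: 30.0
```

Call:
jog_arm --pt "-0.007 0.0036 0" --pt "-0.0075 0.0028 0" --twist '[0, 0]'

```text
time: 8.02
tool_pos: [576.8, 197.5, 168.6]
tcp_rot: [-3.139, -0.002, 2.766]
contact_force: [-2.5, -5.0, 3.0]
grip_width: 23.2
finger_force: 30.0
```

Call:
jog_arm --pt "-0.0077 0.0018 0" --pt "-0.0079 0.0008 0" --twist '[0, 0]'

```text
time: 8.28
tool_pos: [592.3, 194.8, 168.6]
tcp_rot: [-3.14, -0.002, 2.766]
contact_force: [-4.4, -2.4, 2.2]
grip_width: 23.0
finger_force: 30.0
```

Call:
jog_arm --pt "-0.0079 -0.0001 0" --pt "-0.0079 -0.001 0" --twist '[0, 0]'

```text
time: 8.52
tool_pos: [607.5, 188.0, 168.6]
tcp_rot: [-3.141, -0.001, 2.766]
contact_force: [-4.5, -1.8, 2.9]
grip_width: 23.4
finger_force: 30.0
```

Call:
jog_arm --pt "-0.0077 -0.0021 0" --pt "-0.0073 -0.0029 0" --twist '[0, 0]'

```text
time: 8.78
tool_pos: [620.0, 177.9, 168.6]
tcp_rot: [3.141, -0.0, 2.766]
contact_force: [-4.4, 0.7, 0.8]
grip_width: 23.5
finger_force: 30.0
```

Call:
jog_arm --pt "-0.007 -0.0038 0" --pt "-0.0064 -0.0047 0" --twist '[0, 0]'

```text
time: 9.02
tool_pos: [629.7, 165.1, 168.7]
tcp_rot: [3.14, 0.001, 2.766]
contact_force: [-1.3, 2.6, -0.2]
grip_width: 23.5
finger_force: 30.0
```

Call:
jog_arm --pt "-0.0058 -0.0053 0" --pt "-0.0052 -0.0061 0" --twist '[0, 0]'

```text
time: 9.28
tool_pos: [636.1, 161.9, 168.8]
tcp_rot: [3.121, -0.003, 2.769]
contact_force: [14.3, 52.7, -10.8]
grip_width: 23.2
finger_force: 30.0
```

The stop shows up clearly. I'll ease the push back to a moderate closing force and pause there.

Call:
jog_arm --pt "0.0035 0.0035 0" --pt "0.003 0.004 0" --pt "0 0 0" --pt "0 0 0" --pt "0 0 0" --pt "0 0 0" --twist '[0, 0, 0, 0, 0, 0]'

```text
time: 10.02
tool_pos: [636.7, 162.4, 168.9]
tcp_rot: [3.132, 0.009, 2.766]
contact_force: [17.2, 13.7, -8.3]
grip_width: 23.5
finger_force: 30.0
```

```bash
python3 - <<'E'
from h import *
o=bot.get_obs();print(o["tool_pos"],o["tcp_rot"],o["contact_force"],o["time"])
d=o["tool_pos"][:2]-[573.3,132.7];print(np.hypot(*d),np.degrees(np.arctan2(d[1],d[0])))
cv2.imwrite("pics/w3.png",bot.capture("wrist"))
E
```

```text
[636.72507815 162.42449905 168.87287287] [3.13183777 0.00898235 2.76594203] [17.15609403 13.74352291 -8.26441737] 10.025
70.04488833078918 25.110386273910652
```

View pics/w3.png

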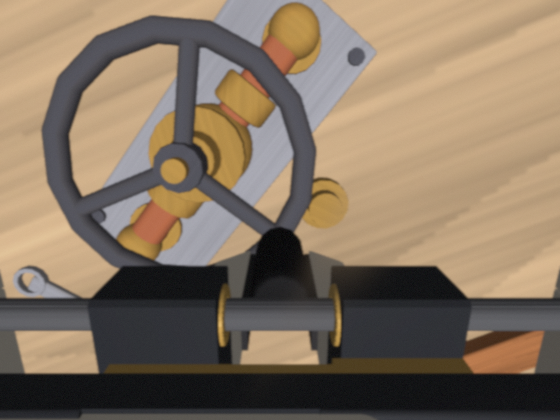

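The picture shows the handle still between the pads but slid along them, with the hub at (178,167) and spokes meeting the rim at about (187,40) and (85,208). I'll measure the wheel angle from the spokes.

```bash
python3 - <<'E'
from h import *
def A(u,v,hub=(573.3,132.7)):
    d=ray("wrist",u,v,140)[:2]-hub;return d.round(1),np.hypot(*d).round(1),np.degrees(np.arctan2(d[1],d[0])).round(1)
for u,v in((187,40),(85,208),(178,167)):print(A(u,v))
print("hubtop",ray("wrist",178,166,156))
# fit rim centre + spokes: mid-lines through hub at z=140
im=cv2.imread("pics/w3.png")
p=bot.camera_params("wrist")
K=np.array([[p["fx"],0,p["cx"]],[0,p["fy"],p["cy"]],[0,0,1]]);R=np.array(p["R"]);t=np.array(p["t"])
# polar unwrap of plane z=140, scan centre offsets to match rim
g=im.max(2).astype(float)
def samp(c,r,a,z=140):
    X=np.stack([c[0]+r*np.cos(a),c[1]+r*np.sin(a),z+0*a]);q=R@X+t[:,None];q=K@q
    return cv2.remap(g.astype(np.float32),(q[0]/q[2]).astype(np.float32)[None],(q[1]/q[2]).astype(np.float32)[None],1)[0]
a=np.radians(np.arange(80,320,.5))
best=min(((sum((samp(np.array([x,y]),r,a)).mean() for r in(62,65,68)),x,y) for x in np.arange(566,582,.5) for y in np.arange(125,141,.5)));print(best)
c=np.array(best[1:])
a=np.radians(np.arange(0,360,.5))
s=np.max([samp(c,r,a) for r in(42,46,50,54)],0)
print([(round(float(np.degrees(v)),1)) for v,w in zip(a,s) if w<95])
E
```

```text
(array([-51.4,  30.2]), np.float64(59.6), np.float64(149.5))
(array([  3.3, -57.1]), np.float64(57.2), np.float64(-86.7))
(array([ 1.7, -0.6]), np.float64(1.8), np.float64(-19.1))
hubtop [573.58371152 137.42099486 156.        ]
(np.float32(242.17622), np.float64(578.0), np.float64(135.0))
[26.5, 27.0, 27.5, 28.0, 28.5, 29.0, 29.5, 30.0, 30.5, 31.5, 32.0, 32.5, 33.0, 33.5, 34.0, 34.5, 35.0, 35.5, 36.0, 148.0, 148.5, 149.0, 149.5, 150.0, 150.5, 151.0, 151.5, 152.0, 152.5, 153.0, 153.5, 154.0, 154.5, 155.0, 155.5, 156.0, 156.5, 157.0, 157.5, 262.5, 263.0, 263.5, 264.0, 264.5, 265.0, 265.5, 266.0, 266.5, 267.0, 267.5, 268.0, 268.5, 269.0, 269.5, 270.0, 270.5, 271.0, 271.5, 272.0]
```

Call:
jog_arm --pt "0 0 0" --pt "0 0 0" --pt "0 0 0" --pt "0.0053 0.0046 0" --pt "0 0 0" --pt "0 0 0" --twist '[0, 0, 0, 0, 0, 0]' --jaw 0.06

```text
time: 10.82
tool_pos: [628.5, 166.0, 168.8]
tcp_rot: [3.142, 0.0, 2.766]
contact_force: [0.4, 0.6, -0.0]
grip_width: 59.9
finger_force: 0.0
```

Call:
jog_arm --pt "0 0 0" --pt "0 0 0" --pt "0 0 0" --pt "0 0 0" --pt "0 0 0" --pt "0 0 0" --twist '[0, 0, 0, 0, 0, 0]' --jaw 0.015

```text
time: 11.58
tool_pos: [628.4, 165.7, 168.7]
tcp_rot: [-3.141, -0.0, 2.766]
contact_force: [-2.6, -0.8, -0.1]
grip_width: 23.2
finger_force: 30.0
```

Call:
jog_arm --pt "-0.0013 -0.001 0" --pt "-0.0013 -0.001 0" --pt "-0.0013 -0.001 0" --pt "0 0 0" --pt "0 0 0" --pt "0 0 0" --pt "0 0 0" --pt "0 0 0" --pt "0 0 0" --twist '[0, 0, 0, 0, 0, 0, 0, 0, 0]'

```text
time: 12.7
tool_pos: [628.6, 165.4, 168.7]
tcp_rot: [3.139, -0.006, 2.768]
contact_force: [-9.7, 11.7, 3.5]
grip_width: 23.6
finger_force: 30.0
```

```bash
python3 - <<'E'
from h import *
import io,contextlib
cmd=[631.0,161.8]
for i in range(8):
    A=30.6+100*i+10*np.arange(1,11);A=A[A<751]
    b=io.StringIO()
    with contextlib.redirect_stdout(b): rows(cmd,(573.3,132.7),A)
    t=b.getvalue().strip();cmd=eval(t.split("cmd")[1]);print(A[-1],t)
E
```

```text
130.6 [[0.0126, 0.0092, 0], [0.0105, 0.0044, 0], [0.011, 0.0025, 0], [0.0113, 0.0006, 0], [0.0113, -0.0014, 0], [0.0108, -0.0034, 0], [0.0101, -0.0051, 0], [0.009, -0.0069, 0], [0.0077, -0.0083, 0], [0.0061, -0.0095, 0]] cmd [531.04, 182.03]
230.6 [[0.0044, -0.0104, 0], [0.0026, -0.0111, 0], [0.0005, -0.0113, 0], [-0.0014, -0.0112, 0], [-0.0033, -0.0109, 0], [-0.0052, -0.01, 0], [-0.0068, -0.0091, 0], [-0.0083, -0.0077, 0], [-0.0096, -0.0061, 0], [-0.0104, -0.0044, 0]] cmd [532.05, 82.5]
330.6 [[-0.011, -0.0025, 0], [-0.0114, -0.0006, 0], [-0.0112, 0.0014, 0], [-0.0108, 0.0033, 0], [-0.0101, 0.0052, 0], [-0.009, 0.0069, 0], [-0.0078, 0.0083, 0], [-0.0061, 0.0095, 0], [-0.0044, 0.0104, 0], [-0.0025, 0.0111, 0]] cmd [629.92, 100.83]
430.6 [[-0.0006, 0.0113, 0], [0.0014, 0.0112, 0], [0.0034, 0.0109, 0], [0.0051, 0.01, 0], [0.0069, 0.0091, 0], [0.0083, 0.0077, 0], [0.0095, 0.0061, 0], [0.0104, 0.0044, 0], [0.0111, 0.0025, 0], [0.0113, 0.0006, 0]] cmd [594.89, 194.01]
530.6 [[0.0112, -0.0014, 0], [0.0109, -0.0034, 0], [0.0101, -0.0051, 0], [0.009, -0.0069, 0], [0.0077, -0.0083, 0], [0.0061, -0.0095, 0], [0.0044, -0.0104, 0], [0.0026, -0.0111, 0], [0.0005, -0.0113, 0], [-0.0014, -0.0112, 0]] cmd [509.19, 143.34]
630.6 [[-0.0033, -0.0109, 0], [-0.0052, -0.01, 0], [-0.0068, -0.0091, 0], [-0.0084, -0.0077, 0], [-0.0095, -0.0061, 0], [-0.0104, -0.0044, 0], [-0.0111, -0.0025, 0], [-0.0113, -0.0006, 0], [-0.0112, 0.0014, 0], [-0.0108, 0.0033, 0]] cmd [573.92, 67.68]
730.6 [[-0.0101, 0.0052, 0], [-0.0091, 0.0069, 0], [-0.0077, 0.0083, 0], [-0.0061, 0.0095, 0], [-0.0044, 0.0104, 0], [-0.0025, 0.0111, 0], [-0.0006, 0.0113, 0], [0.0014, 0.0112, 0], [0.0034, 0.0109, 0], [0.0051, 0.01, 0]] cmd [637.2, 144.62]
750.6 [[0.0069, 0.0091, 0], [0.0083, 0.0077, 0]] cmd [629.23, 165.83]
```

Call:
jog_arm --pt "0.0126 0.0092 0" --pt "0.0105 0.0044 0" --pt "0.011 0.0025 0" --pt "0.0113 0.0006 0" --pt "0.0113 -0.0014 0" --pt "0.0108 -0.0034 0" --pt "0.0101 -0.0051 0" --pt "0.009 -0.0069 0" --pt "0.0077 -0.0083 0" --pt "0.0061 -0.0095 0" --twist '[0, 0, 0, 0, 0, 0, 0, 0, 0, 0]'

```text
time: 13.95
tool_pos: [529.8, 182.4, 168.7]
tcp_rot: [3.141, -0.001, 2.766]
contact_force: [1.8, 3.4, -2.5]
grip_width: 23.5
finger_force: 30.0
```

Call:
jog_arm --pt "0.0044 -0.0104 0" --pt "0.0026 -0.0111 0" --pt "0.0005 -0.0113 0" --pt "-0.0014 -0.0112 0" --pt "-0.0033 -0.0109 0" --pt "-0.0052 -0.01 0" --pt "-0.0068 -0.0091 0" --pt "-0.0083 -0.0077 0" --pt "-0.0096 -0.0061 0" --pt "-0.0104 -0.0044 0" --twist '[0, 0, 0, 0, 0, 0, 0, 0, 0, 0]'

```text
time: 15.2
tool_pos: [532.5, 81.5, 168.7]
tcp_rot: [-3.141, -0.0, 2.766]
contact_force: [-3.4, 3.2, 0.9]
grip_width: 23.5
finger_force: 30.0
```

Call:
jog_arm --pt "-0.011 -0.0025 0" --pt "-0.0114 -0.0006 0" --pt "-0.0112 0.0014 0" --pt "-0.0108 0.0033 0" --pt "-0.0101 0.0052 0" --pt "-0.009 0.0069 0" --pt "-0.0078 0.0083 0" --pt "-0.0061 0.0095 0" --pt "-0.0044 0.0104 0" --pt "-0.0025 0.0111 0" --twist '[0, 0, 0, 0, 0, 0, 0, 0, 0, 0]'

```text
time: 16.45
tool_pos: [629.1, 101.3, 168.6]
tcp_rot: [-3.14, -0.004, 2.766]
contact_force: [-11.1, 1.7, 6.2]
grip_width: 23.4
finger_force: 30.0
```

Call:
jog_arm --pt "-0.0006 0.0113 0" --pt "0.0014 0.0112 0" --pt "0.0034 0.0109 0" --pt "0.0051 0.01 0" --pt "0.0069 0.0091 0" --pt "0.0083 0.0077 0" --pt "0.0095 0.0061 0" --pt "0.0104 0.0044 0" --pt "0.0111 0.0025 0" --pt "0.0113 0.0006 0" --twist '[0, 0, 0, 0, 0, 0, 0, 0, 0, 0]'

```text
time: 17.7
tool_pos: [595.8, 193.6, 168.7]
tcp_rot: [3.141, 0.002, 2.765]
contact_force: [3.1, -3.9, -0.8]
grip_width: 23.7
finger_force: 30.0
```

Call:
jog_arm --pt "0.0112 -0.0014 0" --pt "0.0109 -0.0034 0" --pt "0.0101 -0.0051 0" --pt "0.009 -0.0069 0" --pt "0.0077 -0.0083 0" --pt "0.0061 -0.0095 0" --pt "0.0044 -0.0104 0" --pt "0.0026 -0.0111 0" --pt "0.0005 -0.0113 0" --pt "-0.0014 -0.0112 0" --twist '[0, 0, 0, 0, 0, 0, 0, 0, 0, 0]'

```text
time: 18.95
tool_pos: [507.9, 142.9, 168.7]
tcp_rot: [-3.141, -0.002, 2.766]
contact_force: [0.3, 4.1, -0.8]
grip_width: 23.3
finger_force: 30.0
```

Call:
jog_arm --pt "-0.0033 -0.0109 0" --pt "-0.0052 -0.01 0" --pt "-0.0068 -0.0091 0" --pt "-0.0084 -0.0077 0" --pt "-0.0095 -0.0061 0" --pt "-0.0104 -0.0044 0" --pt "-0.0111 -0.0025 0" --pt "-0.0113 -0.0006 0" --pt "-0.0112 0.0014 0" --pt "-0.0108 0.0033 0" --twist '[0, 0, 0, 0, 0, 0, 0, 0, 0, 0]'

```text
time: 20.2
tool_pos: [574.7, 68.0, 168.7]
tcp_rot: [3.141, -0.001, 2.766]
contact_force: [-3.8, 6.3, 1.7]
grip_width: 23.3
finger_force: 30.0
```

Call:
jog_arm --pt "-0.0101 0.0052 0" --pt "-0.0091 0.0069 0" --pt "-0.0077 0.0083 0" --pt "-0.0061 0.0095 0" --pt "-0.0044 0.0104 0" --pt "-0.0025 0.0111 0" --pt "-0.0006 0.0113 0" --pt "0.0014 0.0112 0" --pt "0.0034 0.0109 0" --pt "0.0051 0.01 0" --twist '[0, 0, 0, 0, 0, 0, 0, 0, 0, 0]'

```text
time: 21.45
tool_pos: [636.5, 143.3, 168.6]
tcp_rot: [-3.138, -0.002, 2.766]
contact_force: [-10.1, -5.6, 5.5]
grip_width: 23.3
finger_force: 30.0
```

Call:
jog_arm --pt "0.0035 0.0045 0" --pt "0.0034 0.0046 0" --pt "0.0041 0.0039 0" --pt "0.0042 0.0038 0" --pt "0 0 0" --pt "0 0 0" --pt "0 0 0" --pt "0 0 0" --twist '[0, 0, 0, 0, 0, 0, 0, 0]'

```text
time: 22.45
tool_pos: [629.2, 164.4, 168.7]
tcp_rot: [-3.139, -0.001, 2.766]
contact_force: [-6.2, -3.2, 3.7]
grip_width: 23.7
finger_force: 30.0
```

```bash
python3 - <<'E'
from h import *
o=bot.get_obs();print(o["tool_pos"],o["tcp_rot"],o["contact_force"],o["time"])
for q in(o["tool_pos"][:2],np.array([628.6,165.4]),np.array([628.4,165.7])):
    d=q-[573.3,132.7];print(np.hypot(*d),np.degrees(np.arctan2(d[1],d[0])))
cv2.imwrite("pics/w4.png",bot.capture("wrist"))
E
```

```text
[629.1984348  164.44218438 168.68000939] [-3.13881201e+00 -5.09440656e-04  2.76564910e+00] [-6.21771238 -3.19273304  3.70397724] 22.45
64.28220035444099 29.5902767537959
64.2446884964042 30.596677008854208
64.2262407431729 30.91785872118647
```

View pics/w4.png

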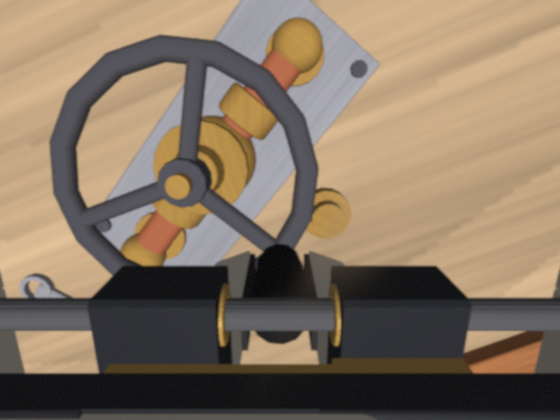

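The wheel is about 1° short (29.6° against 30.6–30.9°), and the picture shows the handle held squarely at (280,295). One small nudge will do.

Call:
jog_arm --pt "0.0016 0.0012 0" --pt "0 0 0" --pt "0 0 0" --pt "0 0 0" --twist '[0, 0, 0, 0]'

```text
time: 23.0
tool_pos: [628.6, 165.6, 168.7]
tcp_rot: [-3.138, 0.0, 2.765]
contact_force: [-4.7, -4.4, 2.4]
grip_width: 23.4
finger_force: 30.0
```

Call:
jog_arm --pt "0 0 0" --pt "0 0 0" --pt "0 0 0" --pt "0 0 0" --pt "0 0 0" --pt "0 0 0" --twist '[0, 0, 0, 0, 0, 0]'

```text
time: 23.75
tool_pos: [628.5, 165.6, 168.7]
tcp_rot: [-3.138, 0.0, 2.765]
contact_force: [-5.4, -5.1, 2.2]
grip_width: 23.4
finger_force: 30.0
```

```bash
python3 -c "
from plant import bot
o=bot.get_obs();print(o['tool_pos'],o['finger_force']);print(bot.close_job())"
```

```text
[628.53783528 165.5950883  168.68203797] 30.001170661998913
the job is handed in; nothing more can be done
None
```

I closed the wheel against its stop and paused, then backed it off two full turns, to within about half a degree by the measured tool position, and handed in at about 24 s with the handle still gripped and the arm still; contact with the stop peaked at about 55 N at the wrist, I re-gripped the handle once there because it had slipped in the pads, and the arm never went near the wrench, jar or coupling.

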